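# Cap the mailing tubes and lay them in the cradle

## Robot

A 6-joint arm with a two-finger parallel gripper is mounted at the origin on a cart in front of the work surface, level with it; the furniture and walls round the work are solid. World frame = base frame: x ahead of the robot, y to its left, z up, the work surface at z = 0. Lengths are in m, angles in rad, forces in N, time in s.
With the tool pointing down it reaches from about 0.3 to 0.875 m from the base axis. Payload 6.4 kg.
Tool frame: the origin (TCP) lies on the centre line of the jaws, within the pads' length; the fingertips stand 17 mm ahead of it and the grasp point (between the pads) lies 2 mm behind it; z points along the fingers, y is the line along which they close (so a half turn about z gives the same grasp; the last joint's range is limited). The gripper opens to 88 mm and grips with 3 to 60 N. Pads are 18 mm wide; open, the fingers measure 123 mm over their backs; the gripper's body (75 mm by 187 mm) begins 45 mm behind the grasp point.
Start: joints at [1.064, 0.181, 1.607, -0, 1.354, -0.206], TCP at [0.17, 0.549, 0.256] pointing down, gripper open.
Joint ranges: [-2.99, 2.99], [-0.89, 2.07], [0.3, 2.58], [-1.14, 4.28], [0, 2.63], [-3.12, 3.12]. Speed limits (rad/s): [2.57, 2.57, 3.01, 3.14, 3.14, 3.14].

## Interface

Orientations are given as a unit quaternion [x, y, z, w].
In Python, from station import robot, hand, kin, status, viewer, close_job gives the robot as it stands. Calls block until the motion is done:
- robot.goto(position, orientation): joint-space move of the TCP to a pose.
- robot.move_linear(position, rotation=None, feed=0.15, f_stop=None): straight line of the TCP; rotation=None keeps the orientation; feed is the mean speed in m/s. With f_stop (N) it stops when the force on the tool has changed by that much, and returns True; else False.
- robot.move_j(angles): joint-space move.
- hand.command_gripper(opening, grip_force=None): finger opening in m; grip_force is the grip in N (None keeps the last); returns when the fingers have stopped.
- robot.hold(seconds).
- kin.ik(position, orientation): joint angles nearest the present ones, or None.
- status.state(): the state.
- viewer.read_camera(name): name is "side" or "top"; returns a dict with "color" (384x512x3 uint8, blue, green, red), "z_map" (384x512 float32, m along the optical axis (not along the pixel's ray), 0 where there is no reading), "fx", "fy", "cx", "cy" (pixels), "extrinsics" (4x4, takes a point from camera to world coordinates). Camera axes: x right, y down, z forward; pixel columns grow to the right and rows downward; lengths in m; the calibration is good to about 2 mm. A picture is of the moment at which its call begins.
A pose or a line that the arm cannot do raises robot.Unreachable and nothing moves.
- close_job(): hands the job in; it is judged then, once.
Trained networks look in the newest picture that a camera, given by its name, has taken for a name from the list of things; names that differ only in an ending like _2 or _b are one class to them, and where a whole thing is asked for, a point or a joint stands for the part that bears it (a point fixed in the world has none). Each returns a list of dicts, best first, with "score" (0 to 1); they miss things now and then, are a little off and sometimes report something else, mostly with a low value. They report only what shows in the picture. A call takes as long as a camera call. They do not tell look-alikes from the thing itself.
- viewer.search_frame(target, camera): "position" ([x, y, z] in m, in the coordinates of the camera as it stood for that picture, good to about 4 mm: the middle of the surface that is visible of it).
- viewer.spot_point(target, camera): "position" ([x, y, z] in m, in the coordinates of the camera as it stood for that picture, good to about 4 mm: a listed point, or the origin of a listed thing).
The state is a dict: "t": time; "joint_pos": joint angles; "qvel": joint speeds; "tau": joint torques, N m; "position": TCP position; "tcp_rot": TCP orientation; "ft_force": force on the tool from outside, world axes, zero at the start; "torque": the same for the moment, N m; "grip_width": finger opening in m; "grasp_force": force on a finger pad.
Only numpy, scipy, OpenCV 4.12 (cv2) and the standard library are available. Lean on these libraries where they do the work, as an engineer would, in place of code of your own. Each camera call takes 0.05 s, during which the arm holds its last target. There are 200 camera calls.

## Task

Close the two or three mailing tubes that stand on the bench: holding the seating tool upright, press each tube's white end cap down with it until the cap clicks fully home, and park the tool standing on its rubber pad again. Lay every closed tube on its side in the plywood cradle, one to a lane, resting on both saddles. Leave the tape rolls and the marker where they are and do not push the caps with the gripper itself.

Things in the scene. Friction and masses are not known exactly. Their poses are not given: they have to be found in the camera images.
- tube_1: Round cardboard mailing tube, filled, about 0.3 kg, loose, standing upright on the bench at the start. One of up to three alike (None when absent). Origin: centre of the underside; z axis runs along the tube to the cap. From z = 0 to 6 mm a square black foot plate 52 x 52 mm, from 6 to 106 mm the round body of diameter 40 mm, above that the white end cap. Grip it round the body.
- tube_1_mid (a point): Point on the axis of tube_1, halfway along the cardboard body, 56 mm above the underside of the foot plate.
- cap_1: White plastic snap-in end cap of tube_1: disc of diameter 43 mm, 6 mm thick; it cannot come out of the tube. Origin: centre of the underside of the disc, which lies 114 mm from the tube's underside as found (standing 8 mm proud of the tube's rim) and 106 mm when home (resting on the rim).
- cap_1_slide (a joint): How far cap_1 has been pushed into its tube, m: 0 as found, 0.008 fully home. Pushing it in takes about 8 N, most at 1.5 to 3 mm; let go before about 5 mm it springs back out, beyond 6 mm it snaps home by itself and stays. Once home it is a hard stop: the tool meets it again at 8 mm and the force rises above 10 N.
- tube_2: Round cardboard mailing tube, filled, about 0.3 kg, loose, standing upright on the bench at the start. One of up to three alike (None when absent). Origin: centre of the underside; z axis runs along the tube to the cap. From z = 0 to 6 mm a square black foot plate 52 x 52 mm, from 6 to 106 mm the round body of diameter 40 mm, above that the white end cap. Grip it round the body.
- tube_2_mid (a point): Point on the axis of tube_2, halfway along the cardboard body, 56 mm above the underside of the foot plate.
- cap_2: White plastic snap-in end cap of tube_2: disc of diameter 43 mm, 6 mm thick; it cannot come out of the tube. Origin: centre of the underside of the disc, which lies 114 mm from the tube's underside as found (standing 8 mm proud of the tube's rim) and 106 mm when home (resting on the rim).
- cap_2_slide (a joint): How far cap_2 has been pushed into its tube, m: 0 as found, 0.008 fully home. Pushing it in takes about 8 N, most at 1.5 to 3 mm; let go before about 5 mm it springs back out, beyond 6 mm it snaps home by itself and stays. Once home it is a hard stop: the tool meets it again at 8 mm and the force rises above 10 N.
- tube_3: Round cardboard mailing tube, filled, about 0.3 kg, loose, standing upright on the bench at the start. One of up to three alike (None when absent). Origin: centre of the underside; z axis runs along the tube to the cap. From z = 0 to 6 mm a square black foot plate 52 x 52 mm, from 6 to 106 mm the round body of diameter 40 mm, above that the white end cap. Grip it round the body.
- tube_3_mid (a point): Point on the axis of tube_3, halfway along the cardboard body, 56 mm above the underside of the foot plate.
- cap_3: White plastic snap-in end cap of tube_3: disc of diameter 43 mm, 6 mm thick; it cannot come out of the tube. Origin: centre of the underside of the disc, which lies 114 mm from the tube's underside as found (standing 8 mm proud of the tube's rim) and 106 mm when home (resting on the rim).
- cap_3_slide (a joint): How far cap_3 has been pushed into its tube, m: 0 as found, 0.008 fully home. Pushing it in takes about 8 N, most at 1.5 to 3 mm; let go before about 5 mm it springs back out, beyond 6 mm it snaps home by itself and stays. Once home it is a hard stop: the tool meets it again at 8 mm and the force rises above 10 N.
- tool: Seating tool, 88 mm tall, 0.28 kg, loose, standing upright on the pad at the start. Origin: centre of its flat pressing face (the underside); z axis up along the handle. From 0 to 20 mm a round aluminium pressing head of diameter 46 mm, from 20 to 72 mm a steel neck of diameter 22 mm (grip here, at about 45 mm), from 72 to 88 mm a square black knob 38 x 38 mm.
- pad: Round black rubber pad of diameter 90 mm, 4 mm thick, fixed on the bench: where the tool is parked. Origin: centre of its underside.
- cradle: Plywood cradle fixed on the bench: base plate 285 x 110 mm, 8 mm thick, with three parallel lanes along its y axis, 95 mm apart along its x axis. In each lane two V-shaped saddles (each 10 mm thick, centred 36 mm either side of the lane's middle, arms reaching 40 mm high and 27 mm to either side) carry the body of one lying tube; the foot plate overhangs at one end and the cap at the other, either way round. Origin: centre of the underside, z up.
- lane_1 (a point): Middle of a lane of the cradle (cradle x = -95 mm): where the mid point of a tube comes to lie, 45 mm above the bench.
- lane_2 (a point): Middle of a lane of the cradle (cradle x = 0): where the mid point of a tube comes to lie, 45 mm above the bench.
- lane_3 (a point): Middle of a lane of the cradle (cradle x = +95 mm): where the mid point of a tube comes to lie, 45 mm above the bench.
- masking_roll: Bystander: roll of masking tape lying flat, 98 mm across, 25 mm high. Origin: centre of the underside.
- brown_roll: Bystander: roll of brown packing tape lying flat, 113 mm across, 48 mm high. Origin: centre of the underside.
- blue_marker: Bystander: white marker pen with a blue cap, 134 mm long, 18 mm thick, lying. Origin: near its middle, on the underside.
There are look-alikes about, which are no part of the job. Leave any green or purple look-alike of the tool alone.

How it is judged:
On the way:
1. every end cap is fully home in its tube (pushed in at least 6.5 of 8 mm) (value of joint each of cap_1_slide, cap_2_slide, cap_3_slide above 0.0065 m), for 0.2 s.
At the end, for the whole second after the job is handed in: Every tube present has its cap home (at least 6.5 mm in) and lies at rest in a lane of the cradle, its mid point within 12 mm of the lane's middle and its axis within 0.12 rad of the lane; the tool stands upright (within 0.1 rad) and at rest on its pad, its axis within 25 mm of the pad's centre (all of step 1 and (distance between tube_1_mid and lane_1 below 0.012 m or distance between tube_1_mid and lane_2 below 0.012 m or distance between tube_1_mid and lane_3 below 0.012 m) and angle between the z axis of each of tube_1, tube_2, tube_3 and the y axis of cradle, either way round below 0.12 rad and linear speed of each of tube_1, tube_2, tube_3, tool below 0.02 m/s and (distance between tube_2_mid and lane_1 below 0.012 m or distance between tube_2_mid and lane_2 below 0.012 m or distance between tube_2_mid and lane_3 below 0.012 m) and (distance between tube_3_mid and lane_1 below 0.012 m or distance between tube_3_mid and lane_2 below 0.012 m or distance between tube_3_mid and lane_3 below 0.012 m) and horizontal distance between tool and pad below 0.025 m and angle between tool's own z axis and vertical below 0.1 rad and height (world z) of tool below 0.01 m); the robot touches nothing.
It fails at once if the gripper or arm itself pushes on an end cap that is not yet home ((value of joint cap_1_slide below 0.005 m and contact force between any of the fingers, the arm and cap_1 above 4 N) or (value of joint cap_2_slide below 0.005 m and contact force between any of the fingers, the arm and cap_2 above 4 N) or (value of joint cap_3_slide below 0.005 m and contact force between any of the fingers, the arm and cap_3 above 4 N)).
It fails at once if an end cap is being pressed in with the tool tilted more than 0.3 rad (angle between tool's own z axis and vertical above 0.3 rad and ((value of joint cap_1_slide between 0.002 and 0.006 m and contact force between tool and cap_1 above 4 N) or (value of joint cap_2_slide between 0.002 and 0.006 m and contact force between tool and cap_2 above 4 N) or (value of joint cap_3_slide between 0.002 and 0.006 m and contact force between tool and cap_3 above 4 N))).
It fails at once if a tape roll or the marker is moved more than 30 mm (distance of any of masking_roll, brown_roll, blue_marker from where it was at the start of the episode above 0.03 m).
Of tube_1, tube_2, tube_3 only 2 to 3 are there at a start; the rules pass over those that are not, and their reading is None.
At some moment in a run one of tube_1, tube_2, tube_3 may be knocked a few centimetres aside while the robot is not near it.
Once in a run the grip may slacken for a moment while it holds something.
It also fails if it takes over 210 s, if anything falls off the work surface, if the arm or the gripper's body presses on something with over 40 N, if the wrist force passes 120 N, or if a joint passes its speed limit or range.

## Working session

There is one attempt and no reset: what is moved stays moved. The work goes in short steps, each a Python script; the robot and the scene stay as the last script left them, time stands still between calls to the robot, and variables do not carry over. Pictures are saved under pics/ and viewed, at most 14 in all, crops included, and the job is handed in when it is done.

```bash
mkdir -p pics; ls
cat > h.py <<'E'
import numpy as np, cv2
from scipy.spatial.transform import Rotation as R
from station import robot, hand, kin, status, viewer, close_job
def cam(n, f=None):
    d=viewer.read_camera(n)
    if f: cv2.imwrite('pics/'+f+'.png', d['color'])
    return d
def w(d,p): return (np.array(d['extrinsics'])@np.r_[p,1])[:3]
def cloud(d):
    z=d['z_map']; v,u=np.indices(z.shape)
    P=np.stack([(u-d['cx'])/d['fx']*z,(v-d['cy'])/d['fy']*z,z,np.ones_like(z)],-1)
    P=(P@np.array(d['extrinsics']).T)[...,:3]; P[z==0]=np.nan
    return P
E
python3 - <<'E'
from h import *
np.set_printoptions(precision=3,suppress=True)
for c in ('top','side'):
    d=cam(c,c+'0'); print(c,np.array(d['extrinsics']))
    for n in ('tube_1','cap_1','tool','pad','cradle','lane_1','masking_roll','brown_roll','blue_marker'):
        for r in viewer.spot_point(n,c): print(n,w(d,r['position']),round(r['score'],2))
print(status.state())
E
```

```text
pics
top [[-0.007 -0.985  0.173  0.301]
 [-1.     0.01   0.014 -0.056]
 [-0.016 -0.173 -0.985  1.517]
 [ 0.     0.     0.     1.   ]]
tube_1 [ 0.589 -0.147 -0.004] 0.79
tube_1 [ 0.55  -0.251  0.002] 0.66
tube_1 [ 0.46  -0.359  0.002] 0.65
tube_1 [0.559 0.231 0.003] 0.45
cap_1 [ 0.584 -0.145  0.112] 0.62
cap_1 [ 0.549 -0.258  0.116] 0.47
cap_1 [ 0.456 -0.362  0.117] 0.46
tool [0.681 0.07  0.006] 0.77
tool [0.583 0.029 0.002] 0.66
tool [ 0.462  0.067 -0.003] 0.6
pad [0.577 0.03  0.002] 0.79
cradle [0.558 0.23  0.001] 0.7
cradle [ 0.589 -0.149 -0.002] 0.41
lane_1 [0.46  0.222 0.045] 0.92
lane_1 [0.562 0.234 0.047] 0.77
lane_1 [0.661 0.247 0.046] 0.69
masking_roll [ 0.424 -0.504  0.004] 0.89
masking_roll [ 0.589 -0.144 -0.003] 0.6
brown_roll [ 0.759 -0.272 -0.   ] 0.7
blue_marker [0.41  0.437 0.002] 0.53
side [[-0.994 -0.063  0.086  0.468]
 [-0.104  0.426 -0.899  1.174]
 [ 0.02  -0.903 -0.43   0.698]
 [ 0.     0.     0.     1.   ]]
tube_1 [ 0.55  -0.253 -0.002] 0.76
tube_1 [ 0.457 -0.363  0.002] 0.74
cap_1 [ 0.59  -0.148  0.111] 0.61
cap_1 [ 0.457 -0.363  0.11 ] 0.38
cap_1 [ 0.555 -0.25 
[... 297 characters left out ...]
2] 0.81
masking_roll [ 0.426 -0.504  0.003] 0.5
masking_roll [ 0.456 -0.363  0.003] 0.27
brown_roll [ 0.759 -0.271  0.003] 0.58
blue_marker [ 0.412  0.437 -0.009] 0.56
blue_marker [ 0.759 -0.269  0.001] 0.44
blue_marker [ 0.586 -0.144  0.054] 0.32
{'t': 1.0, 'joint_pos': array([ 1.064,  0.181,  1.607, -0.   ,  1.354, -0.206]), 'qvel': array([ 0.001,  0.   , -0.002,  0.002, -0.001, -0.002]), 'tau': array([ -0.   , -43.384, -34.217,   0.07 ,   0.031,   0.   ]), 'position': array([0.17 , 0.549, 0.256]), 'tcp_rot': array([ 0.15 ,  0.989, -0.   , -0.   ]), 'ft_force': array([ 0.307,  0.693, -0.236]), 'torque': array([ 0.034, -0.019, -0.002]), 'grasp_force': 0.0, 'grip_width': 0.08801859733798238}
```

View pics/top0.png

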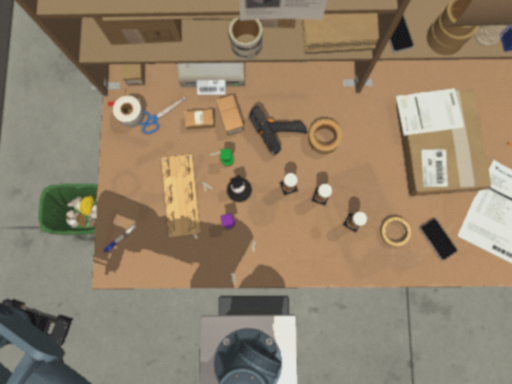

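View pics/side0.png

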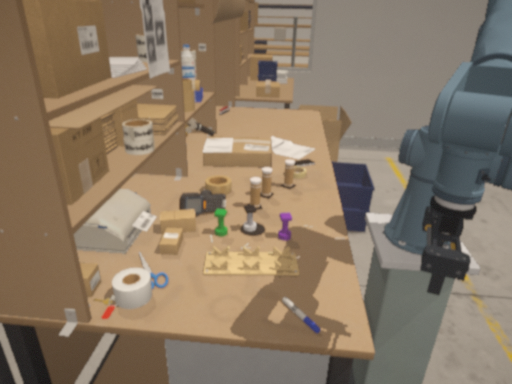

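The top view shows three tubes with their caps at px (290,183), (322,193) and (357,220). The black tool stands on the pad at (239,188), the purple and green look-alikes are at (228,221) and (227,157), and the cradle is at (181,195). The side view agrees. Next I refine these with depth and check reachability.

```bash
cat >> h.py <<'E'
def blob(P,c,r,z0,z1):
    m=(np.hypot(P[...,0]-c[0],P[...,1]-c[1])<r)&(P[...,2]>z0)&(P[...,2]<z1)
    return P[m]
def caps(cs,d=None,r=.05):
    """centres of tube tops near guesses, from the top depth map"""
    P=cloud(d or cam('top')); o=[]
    for c in cs:
        b=blob(P,c,r,.095,.135); q=b[b[:,2]>np.median(b[:,2])-.006] if len(b) else b
        o.append((np.r_[(q[:,:2].max(0)+q[:,:2].min(0))/2, np.median(q[:,2]), len(q)]) if len(q)>8 else None)
    return o
def pose(h,e,flip=0):
    """approach heading h, dipping e below horizontal; jaws close horizontally"""
    z=np.array([np.cos(h)*np.cos(e),np.sin(h)*np.cos(e),-np.sin(e)])
    y=np.array([-np.sin(h),np.cos(h),0])*(-1 if flip else 1)
    return R.from_matrix(np.c_[np.cross(y,z),y,z]).as_quat()
E
python3 - <<'E'
from h import *
np.set_printoptions(precision=3,suppress=True)
d=cam('top'); s=cam('side'); 
T=[(.587,-.147),(.552,-.253),(.457,-.362)]
print('caps',*caps(T,d)); print('side',*caps(T,s))
for c in (d,s):
    P=cloud(c); b=blob(P,(.583,.03),.04,.075,.11); print('knob',(b.max(0)+b.min(0))/2,np.median(b,0),len(b))
    b=blob(P,(.583,.03),.06,.0015,.012); print('pad',(b.max(0)+b.min(0))/2,np.median(b[:,2]),len(b))
    b=blob(P,(.56,.232),.19,.004,.06); b=b[(b[:,1]>.15)]; r=cv2.minAreaRect((b[:,:2]*1000).astype(np.float32)); print('cradle',r)
    f=blob(P,(.56,.1),.3,-.01,.004); print('bench z',np.median(f[:,2]))
q=status.state()
for e in (5,15,25,35):
  E=np.radians(e)
  for c in T:
    h=np.arctan2(c[1],c[0])
    for f in (0,1):
      j=kin.ik([*c,.058],pose(h,E,f)); print('pick',e,f,j)
  for l in [(.463,.222),(.66,.246)]:
    for hh in (-1.44,1.70):
     for f in (0,1):
      print('  place',e,l,hh,f,kin.ik([*l,.047],pose(hh,E+np.pi/2,f)))
E
```

```text
caps [  0.588  -0.144   0.122 134.   ] [  0.551  -0.254   0.121 136.   ] [  0.46   -0.361   0.121 137.   ]
side [ 0.588 -0.141  0.118 61.   ] [ 0.552 -0.254  0.119 56.   ] [ 0.46  -0.363  0.118 49.   ]
knob [0.587 0.032 0.088] [0.588 0.033 0.092] 131
pad [0.583 0.03  0.007] 0.005044091480489898 476
cradle ((559.319580078125, 285.64361572265625), (270.7174377441406, 376.0375671386719), 89.72209167480469)
bench z 0.0005492139368102888
knob [0.588 0.036 0.085] [0.587 0.044 0.09 ] 92
pad [0.585 0.038 0.007] 0.0035943722836749847 185
cradle ((558.301513671875, 238.05409240722656), (223.3359832763672, 299.82012939453125), 70.50338745117188)
bench z -0.0003889171070030617
pick 5 0 [-0.633  0.847  2.206  2.75   1.401  1.605]
pick 5 1 [-0.633  0.847  2.206  2.75   1.401 -1.537]
pick 5 0 [-0.815  0.846  2.202  2.752  1.397  1.606]
pick 5 1 [-0.815  0.846  2.202  2.752  1.397 -1.535]
pick 5 0 [-1.089  0.855  2.249  2.721  1.449  1.586]
pick 5 1 [-1.089  0.855  2.249  2.721  1.449 -1.555]
  place 5 (0.463, 0.222) -1.44 0 [ 0.164  0.332  1.911  0.112  0.899 -0.036]
  place 5 (0.463, 0.222) -1.44 
[... 2573 characters left out ...]
0.368  2.291  2.544  0.525  1.896]
pick 35 1 [-1.022  0.368  2.291  2.544  0.525 -1.246]
  place 35 (0.463, 0.222) -1.44 0 [-0.132  0.409  1.956  0.684  1.07  -0.69 ]
  place 35 (0.463, 0.222) -1.44 1 [-0.132  0.409  1.956  0.684  1.07   2.451]
  place 35 (0.463, 0.222) 1.7 0 [ 0.522  0.568  1.697 -0.603  1.208 -2.434]
  place 35 (0.463, 0.222) 1.7 1 [ 0.522  0.568  1.697 -0.603  1.208  0.707]
  place 35 (0.66, 0.246) -1.44 0 [-0.058  0.728  1.419  0.647  1.206 -0.492]
  place 35 (0.66, 0.246) -1.44 1 [-0.058  0.728  1.419  0.647  1.206  2.649]
  place 35 (0.66, 0.246) 1.7 0 [ 0.419  0.861  1.183 -0.6    1.341 -2.638]
  place 35 (0.66, 0.246) 1.7 1 [ 0.419  0.861  1.183 -0.6    1.341  0.504]
```

Run:
```python
from h import *
np.set_printoptions(precision=3,suppress=True)
d=cam('top'); P=cloud(d)
m=((P[...,2]>.0045)&(P[...,2]<.06)).astype(np.uint8)
n,l,st,ce=cv2.connectedComponentsWithStats(m)
for i in range(1,n):
    if st[i,4]>300:
        b=P[l==i]; c=np.nanmedian(b,0)
        if np.hypot(c[0]-.56,c[1]-.232)<.06: print(st[i,4],cv2.minAreaRect((b[:,:2]*1000).astype(np.float32)))
D=pose(0,np.pi/2); p=np.array([.587,.032])
robot.goto([*p,.2],D)
print(robot.move_linear([*p,.049],feed=.08,f_stop=12), status.state()['position'])
hand.command_gripper(.015,60)
s=status.state(); print(s['grip_width'],s['grasp_force'],s['position'],s['t'])
robot.move_linear([*p,.23],feed=.1)
s=status.state(); print(s['grip_width'],s['grasp_force'],s['ft_force'],s['joint_pos'],s['t'])
cam('side','s1'); cam('top','t1')
```

```text
2456 ((556.012939453125, 236.35134887695312), (308.1916198730469, 131.79498291015625), 4.106268882751465)
False [0.587 0.032 0.049]
0.026149846896292038 58.303515538573265 [0.587 0.032 0.049] 6.5333
0.026462235140195654 58.42528000473976 [ 0.12  -0.299 -2.73 ] [-0.147  0.233  1.6    0.     1.31  -1.718] 8.4917
```

View pics/s1.png

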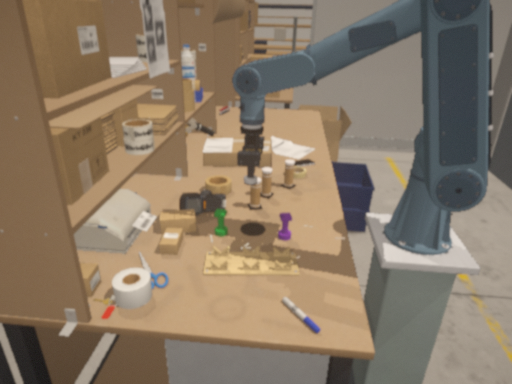

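The side view shows the tool lifted off the pad: the pad is empty at (253,229) and the tool hangs at (250,172). I'll check its tilt in a crop, because the grip width of 26 mm is more than the 22 mm neck.

```bash
python3 -c "
import cv2; i=cv2.imread('pics/s1.png')[130:220,215:305]; cv2.imwrite('pics/s1c.png',cv2.resize(i,None,fx=6,fy=6,interpolation=2))"
```

```text
(no output)
```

View pics/s1c.png

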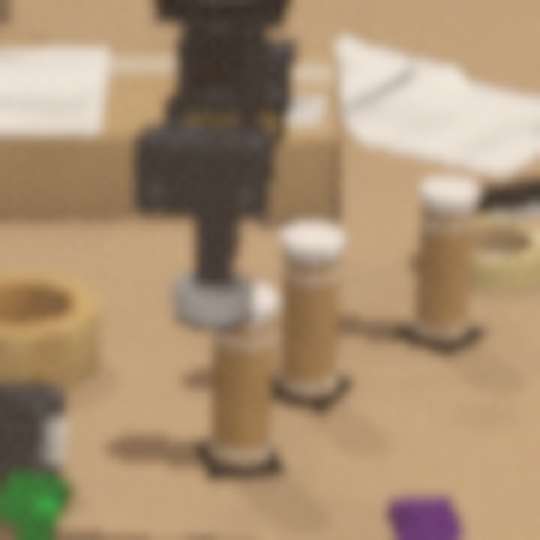

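The tool hangs upright, with its head at crop px (215,300). Now I press the caps.

```bash
cat > press.py <<'E'
from h import *
import sys
np.set_printoptions(precision=3,suppress=True)
D=pose(0,np.pi/2)
def press(c):
    robot.goto([*c,.23],D)
    robot.move_linear([*c,.172],feed=.06)
    hit=robot.move_linear([*c,.146],feed=.02,f_stop=16)
    s=status.state(); print('hit',hit,s['position'],s['ft_force'],s['grip_width'],s['t'])
    robot.move_linear([*c,.23],feed=.1)
    s=status.state(); print(s['ft_force'],s['grip_width'],s['grasp_force'])
E
python3 - <<'E'
from press import *
press((.588,-.143))
robot.move_linear([.588,.0,.25],feed=.25)
print(*caps([(.588,-.143),(.551,-.254),(.46,-.362)],cam('top','t2'),r=.07)); cam('side','s2')
E
```

```text
hit True [ 0.589 -0.143  0.156] [0.721 1.205 5.99 ] 0.02578535879725204 11.2917
[-0.186  0.147 -2.769] 0.026245781485795164 61.52679060702212
[  0.59   -0.144   0.113 132.   ] [  0.551  -0.254   0.121 137.   ] [  0.46   -0.362   0.121 139.   ]
```

Run:
```python
from press import *
press((.551,-.254))
robot.move_linear([.50,-.08,.28],feed=.25)
c=caps([(.588,-.143),(.551,-.254),(.46,-.362)],r=.07);print(*c)
if c[2] is not None:
    press(c[2][:2])
    robot.move_linear([.50,-.08,.28],feed=.25)
    print(*caps([(.588,-.143),(.551,-.254),(.46,-.362)],cam('top','t3'),r=.07)); cam('side','s3')
```

```text
hit True [ 0.552 -0.255  0.156] [0.781 0.805 4.714] 0.025923495924377368 16.0
[ 1.107  0.373 -3.171] 0.026051151633778375 61.82987557025626
None [  0.552  -0.253   0.114 131.   ] [  0.461  -0.361   0.121 138.   ]
hit True [ 0.461 -0.361  0.156] [ 0.36  -0.055  4.985] 0.026233753588446727 20.925
[ 0.44   0.567 -3.132] 0.02600725619850972 61.83543358929455
None [  0.572  -0.251   0.113 131.   ] [  0.46   -0.361   0.113 138.   ]
```

View pics/s3.png

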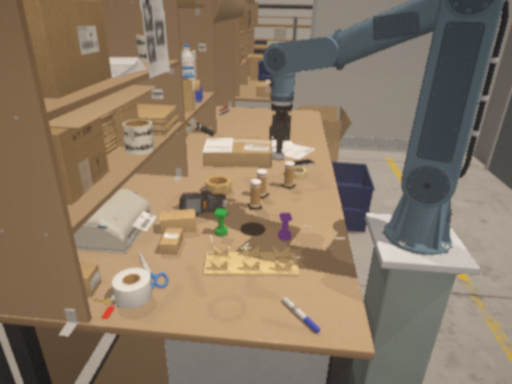

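All three caps are home: tops read 0.113, and the side view shows the tubes standing at (256,192), (262,182) and (289,174). Tube 2 was knocked 2 cm to x=0.572. Now I park the tool.

Run:
```python
from press import *
p=(.585,.032)
robot.goto([*p,.2],D)
hit=robot.move_linear([*p,.046],feed=.06,f_stop=8)
s=status.state(); print('hit',hit,s['position'],s['ft_force'],s['grip_width'],s['t'])
hand.command_gripper(.085); robot.move_linear([*p,.2],feed=.15)
robot.goto([.45,-.05,.35],D)
d=cam('top','t4'); P=cloud(d); b=blob(P,p,.04,.07,.11); print('knob',(b.max(0)+b.min(0))/2,np.median(b,0),len(b))
print(*caps([(.588,-.143),(.571,-.251),(.46,-.362)],d,r=.05)); cam('side','s4')
for r in viewer.spot_point('lane_1','top'): print(w(d,r['position']),r['score'])
# cradle geometry from plywood-coloured points (plate edge) of both cameras
s=cam('side')
for c in (d,s):
    P=cloud(c); b=blob(P,(.56,.232),.165,.0055,.014); b=b[abs((b[:,0]-.56)*-.124+(b[:,1]-.232)*.992)<.065]
    print(len(b),cv2.minAreaRect((b[:,:2]*1000).astype(np.float32)))
i=d['color'][140:250,140:260]; cv2.imwrite('pics/t4c.png',cv2.resize(i,None,fx=6,fy=5.4,interpolation=2))
```

```text
hit True [0.585 0.032 0.048] [-2.078 -0.248  4.833] 0.025926002835848234 26.2667Traceback (most recent call last):
  File "<stdin>", line 8, in <module>
    return umr_maximum(a, axis, None, out, keepdims, initial, where)
ValueError: zero-size array to reduction operation maximum which has no identity
```

Run:
```python
from press import *
p=(.585,.032)
robot.goto([.1,-.5,.35],D)
d=cam('top','t4'); P=cloud(d); b=blob(P,p,.04,.07,.11); print('knob',len(b)); print((b.max(0)+b.min(0))/2 if len(b) else '')
print(*caps([(.588,-.143),(.571,-.251),(.46,-.362)],d,r=.05))
for r in viewer.spot_point('lane_1','top'): print(w(d,r['position']),r['score'])
s=cam('side','s4')
for r in viewer.spot_point('lane_1','side'): print(w(s,r['position']),r['score'])
for c in (d,s):
    P=cloud(c); b=blob(P,(.56,.232),.165,.0055,.014); b=b[abs((b[:,0]-.56)*-.124+(b[:,1]-.232)*.992)<.065]
    print(len(b),cv2.minAreaRect((b[:,:2]*1000).astype(np.float32)))
# plate corners by colour, projected to z=.008
i=d['color'][140:250,140:260]; cv2.imwrite('pics/t4c.png',cv2.resize(i,None,fx=6,fy=5.4,interpolation=2))
```

```text
knob 132
[0.586 0.033 0.093]
[  0.589  -0.144   0.113 132.   ] [  0.571  -0.251   0.113 132.   ] [  0.46   -0.36    0.114 137.   ]
[0.464 0.221 0.047] 0.86
[0.561 0.235 0.046] 0.8
[0.659 0.246 0.05 ] 0.56
[0.558 0.236 0.038] 0.91
[0.656 0.244 0.041] 0.88
[0.465 0.227 0.04 ] 0.73
1844 ((560.0468139648438, 231.63150024414062), (326.6536865234375, 128.70742797851562), 6.745550155639648)
1502 ((560.4174194335938, 236.8043670654297), (283.7769775390625, 112.84159851074219), 7.094305038452148)
```

View pics/t4c.png

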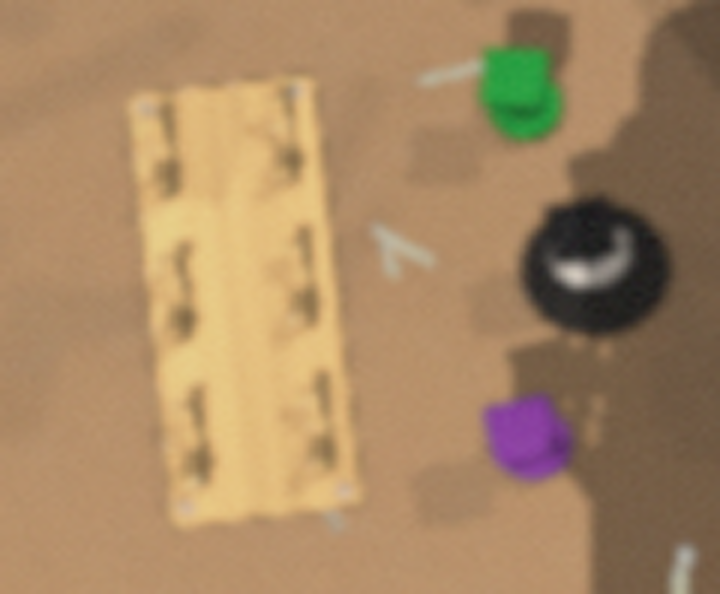

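```bash
cat > lay.py <<'E'
from h import *
np.set_printoptions(precision=3,suppress=True)
E=np.radians(18); TH=.124; HH=TH-np.pi/2; A=np.array([np.cos(HH),np.sin(HH)])
C=np.array([.5605,.2345]); X=np.array([np.cos(TH),np.sin(TH)])
lane=lambda k: C+(k-2)*.095*X
D=pose(0,np.pi/2)
def rep(m):
    s=status.state(); print(m,s['position'],s['ft_force'],s['grip_width'],round(s['grasp_force'],1),s['t'])
def pick(c,flip):
    c=np.array(c); h=np.arctan2(c[1],c[0]); q=pose(h,E,flip); u=np.array([np.cos(h),np.sin(h)])
    hand.command_gripper(.088)
    b=c-.13*u
    robot.goto([*b,.30],q); robot.move_linear([*b,.06],feed=.15)
    rep('low'); hit=robot.move_linear([*c,.058],feed=.08,f_stop=15); rep(('at tube',hit))
    hand.command_gripper(.03,45); rep('grip')
    robot.move_linear([*c,.30],feed=.12); rep('up')
E
python3 - <<'E'
from lay import *
d=cam('top'); M=np.array(d['extrinsics']); o=[]
for u,v in [(130,95),(312,78),(357,500),(172,525)]:
    r=M[:3,:3]@[(u/6+140-d['cx'])/d['fx'],(v/5.4+140-d['cy'])/d['fy'],1]; t=M[:3,3]
    o.append(t+r*(.008-t[2])/r[2])
o=np.array(o)[:,:2]; print(o,o.mean(0),cv2.minAreaRect((o*1000).astype(np.float32)))
robot.goto([.40,-.2,.35],D)
for f in (0,1):
    h=np.arctan2(-.144,.589)
    print(f,kin.ik([.46,-.11,.3],pose(h,E,f)),kin.ik([*lane(3),.2],pose(HH,E+np.pi/2,f)))
E
```

```text
[[0.693 0.302]
 [0.704 0.195]
 [0.426 0.164]
 [0.411 0.27 ]] [0.559 0.233] ((558.527099609375, 232.2027587890625), (283.7219543457031, 108.0662841796875), 6.607098579406738)
0 None [ 0.057  0.479  1.367  0.323  1.33  -0.15 ]
1 None [0.057 0.479 1.367 0.323 1.33  2.991]
```

```bash
sed -i 's/C=np.array(\[.5605,.2345\])/C=np.array([.5597,.2338])/; s/TH=.124/TH=.121/' lay.py
python3 - <<'E'
from lay import *
for c in [(.589,-.144),(.571,-.251),(.46,-.36)]:
  c=np.array(c); h=np.arctan2(c[1],c[0]); u=np.array([np.cos(h),np.sin(h)])
  for e in (18,25):
   for back in (0,.1,.13):
    print(c,e,back,[(z,None if (j:=kin.ik([*(c-back*u),z],pose(h,np.radians(e),0))) is None else j.round(2).tolist()) for z in (.06,.12,.2,.25,.3)])
E
```

```text
[ 0.589 -0.144] 18 0 [(0.06, [-0.61, 0.62, 2.26, 2.73, 1.02, 1.68]), (0.12, [-0.61, 0.41, 2.32, 2.68, 0.87, 1.76]), (0.2, [-0.61, 0.12, 2.35, 2.55, 0.66, 1.94]), (0.25, [-0.61, -0.04, 2.35, 2.39, 0.53, 2.13]), (0.3, [-0.61, -0.18, 2.33, 2.16, 0.42, 2.39])]
[ 0.589 -0.144] 18 0.1 [(0.06, [-0.79, 0.63, 2.47, 2.59, 1.22, 1.59]), (0.12, [-0.79, 0.32, 2.55, 2.53, 1.03, 1.73]), (0.2, None), (0.25, None), (0.3, [-0.79, -0.58, 2.58, 1.67, 0.52, 2.84])]
[ 0.589 -0.144] 18 0.13 [(0.06, [-0.88, 0.66, 2.53, 2.51, 1.3, 1.54]), (0.12, None), (0.2, None), (0.25, None), (0.3, None)]
[ 0.589 -0.144] 25 0 [(0.06, [-0.59, 0.51, 2.26, 2.69, 0.8, 1.74]), (0.12, [-0.59, 0.3, 2.31, 2.6, 0.65, 1.86]), (0.2, [-0.59, 0.04, 2.32, 2.35, 0.46, 2.15]), (0.25, [-0.59, -0.1, 2.31, 2.06, 0.36, 2.47]), (0.3, [-0.59, -0.22, 2.28, 1.65, 0.32, 2.9])]
[ 0.589 -0.144] 25 0.1 [(0.06, [-0.75, 0.46, 2.49, 2.57, 0.97, 1.68]), (0.12, [-0.75, 0.15, 2.55, 2.45, 0.77, 1.88]), (0.2, [-0.75, -0.25, 2.57, 2.04, 0.52, 2.37]), (0.25, [-0.75, -0.46, 2.55, 1.64, 0.46, 2.83]), (0.3, [-0.75, -0.61, 2.51, 1.26, 0.49, -3.03])]
[ 0.589 -0.14
[... 1691 characters left out ...]
0.1 [(0.06, [-1.28, 0.65, 2.52, 2.53, 1.27, 1.56]), (0.12, None), (0.2, None), (0.25, None), (0.3, None)]
[ 0.46 -0.36] 18 0.13 [(0.06, None), (0.12, None), (0.2, None), (0.25, None), (0.3, None)]
[ 0.46 -0.36] 25 0 [(0.06, [-1.04, 0.5, 2.32, 2.67, 0.83, 1.73]), (0.12, [-1.04, 0.27, 2.36, 2.57, 0.68, 1.86]), (0.2, [-1.04, -0.01, 2.38, 2.31, 0.47, 2.18]), (0.25, [-1.04, -0.16, 2.36, 1.99, 0.38, 2.52]), (0.3, [-1.04, -0.29, 2.33, 1.58, 0.34, 2.96])]
[ 0.46 -0.36] 25 0.1 [(0.06, [-1.24, 0.46, 2.54, 2.53, 1.02, 1.66]), (0.12, None), (0.2, None), (0.25, None), (0.3, [-1.24, -0.73, 2.56, 1.16, 0.56, -2.94])]
[ 0.46 -0.36] 25 0.13 [(0.06, None), (0.12, None), (0.2, None), (0.25, None), (0.3, None)]
```

```bash
cat > lay.py <<'E'
from h import *
np.set_printoptions(precision=3,suppress=True)
E=np.radians(18); TH=.121; HH=TH-np.pi/2; A=np.array([np.cos(HH),np.sin(HH)])
C=np.array([.5597,.2338]); X=np.array([np.cos(TH),np.sin(TH)])
lane=lambda k: C+(k-2)*.095*X
D=pose(0,np.pi/2)
def rep(m):
    s=status.state(); print(m,s['position'],s['ft_force'],round(s['grip_width'],4),round(s['grasp_force'],1),round(s['t'],1))
def pick(c):
    h=np.arctan2(c[1],c[0]); q=pose(h,E)
    hand.command_gripper(.088)
    robot.goto([*c,.25],q)
    hit=robot.move_linear([*c,.059],feed=.1,f_stop=10); rep(('at tube',hit))
    if hit: return False
    hand.command_gripper(.03,45); rep('grip')
    robot.move_linear([*c,.28],feed=.15); rep('up')
    return True
def place(k):
    q=pose(HH,E+np.pi/2); p=lane(k)+.003*A
    robot.goto([*p,.22],q); rep('over lane')
    robot.move_linear([*p,.08],feed=.12)
    hit=robot.move_linear([*p,.042],feed=.03,f_stop=6); rep(('down',hit))
def release(k):
    q=pose(HH,E+np.pi/2); z=R.from_quat(q).as_matrix()[:,2]; p=status.state()['position']
    hand.command_gripper(.062); robot.move_linear(p-.12*z,feed=.12); rep('off')
E
python3 - <<'E'
from lay import *
if pick((.589,-.144)): cam('side','s5')
E
```

```text
('at tube', False) [ 0.589 -0.144  0.06 ] [-0.506  0.05   1.167] 0.0881 0.0 44.2
grip [ 0.589 -0.144  0.059] [ 0.882 -0.743 -0.044] 0.0382 45.0 45.0
up [ 0.589 -0.144  0.279] [-0.082  0.309 -3.666] 0.0384 45.0 46.6
```

View pics/s5.png

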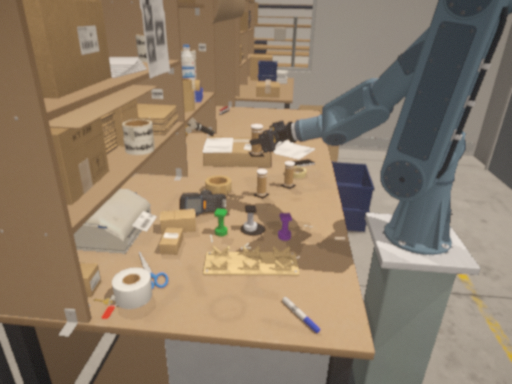

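The picture shows tube 1 held upright at (258,140) and the tool standing on its pad at (251,220). Now I place the tube in the far lane.

Run:
```python
from lay import *
place(3); cam('side','s6')
```

```text
over lane [0.654 0.242 0.22 ] [ 0.302  0.365 -3.716] 0.0383 45.0 48.8
('down', True) [0.655 0.242 0.044] [-1.086 -0.939  5.996] 0.0382 45.0 51.2
```

View pics/s6.png

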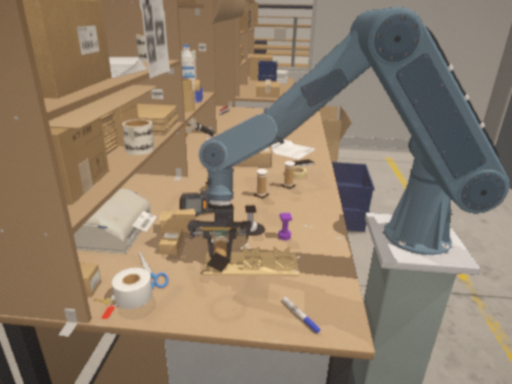

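The gripper is over lane 3 at (222,235). The tube's black foot shows at (218,262), and contact came at z=0.044 as expected. I'll release it and check.

```bash
cat >> lay.py <<'E'
def check(ks,d=None):
    d=d or cam('top'); P=cloud(d)
    for k in ks:
        b=blob(P,lane(k),.05,.053,.069); r=b[:,:2]-lane(k); a=r@A; x=r@X
        m=abs(a)<.048; 
        if m.sum()>20: f=np.polyfit(a[m],x[m],1); print('lane',k,'n',m.sum(),'x off',np.median(x[m]),'slope',f[0],'z',np.percentile(b[:,2],90))
        b=blob(P,lane(k),.075,.04,.08); r=b[:,:2]-lane(k); q=abs(r@X)<.02; print('   along',(r@A)[q].min(),(r@A)[q].max())
E
python3 - <<'E'
from lay import *
release(3); robot.goto([.35,-.1,.35],D)
robot.goto([.1,-.5,.35],D)
d=cam('top'); check([3],d); print(*caps([(.571,-.251),(.46,-.362)],d,r=.06))
E
```

```text
off [0.659 0.206 0.157] [-0.388  0.738 -0.676] 0.0619 0.0 53.0
lane 3 n 273 x off -0.0019660076605247153 slope -0.00408583430492022 z 0.0668338694780185
   along -0.056664434730017 0.056814746257644544
[  0.572  -0.251   0.114 133.   ] [  0.46   -0.36    0.114 137.   ]
```

Run:
```python
from lay import *
robot.goto([.40,-.2,.35],D)
if pick((.572,-.251)):
    s=status.state()
    if s['grip_width']>.036:
        place(2); s=status.state()
        if s['grip_width']>.036 and abs(s['position'][2]-.044)<.004:
            release(2); robot.goto([.35,-.1,.35],D); robot.goto([.1,-.5,.35],D)
            d=cam('top','t7'); check([3,2],d); print(*caps([(.46,-.362)],d,r=.06))
```

```text
('at tube', False) [ 0.572 -0.251  0.06 ] [ 0.299 -0.427 -0.443] 0.0878 0.0 69.8
grip [ 0.572 -0.251  0.059] [ 1.053  0.836 -0.477] 0.0384 45.0 70.6
up [ 0.572 -0.251  0.279] [ 0.089  0.745 -3.59 ] 0.0385 45.0 72.3
over lane [0.56  0.231 0.22 ] [ 0.891  0.294 -3.494] 0.0387 45.0 74.3
('down', True) [0.561 0.231 0.045] [-0.51   0.264  4.107] 0.0387 45.0 76.8
off [0.564 0.194 0.158] [ 0.187  0.461 -0.17 ] 0.062 0.0 78.4
lane 3 n 256 x off -0.0021174935310200402 slope -0.014016516713376889 z 0.06741504686305089
   along -0.05547346097147079 0.05614771132325966
lane 2 n 277 x off -0.0008461615535723303 slope -0.00091739399736299 z 0.0676721632583411
   along -0.056218959973497566 0.05615727413843386
[  0.46   -0.361   0.113 138.   ]
```

Run:
```python
from lay import *
robot.goto([.38,-.25,.35],D)
if pick((.46,-.361)):
    s=status.state()
    if s['grip_width']>.036:
        place(1); s=status.state()
        if s['grip_width']>.036 and abs(s['position'][2]-.044)<.004:
            release(1); robot.goto([.35,-.1,.35],D); robot.goto([.1,-.5,.35],D)
            d=cam('top','t8'); check([3,2,1],d); cam('side','s8')
            b=blob(cloud(d),(.585,.032),.04,.07,.11); print('knob',(b.max(0)+b.min(0))/2)
            for r in viewer.spot_point('pad','top'): print('pad',w(d,r['position']),r['score'])
            i=d['color'][130:255,140:270]; cv2.imwrite('pics/t8c.png',cv2.resize(i,None,fx=4.5,fy=4.5,interpolation=2))
```

```text
('at tube', False) [ 0.46  -0.361  0.06 ] [-0.029  0.783  0.653] 0.0881 0.0 95.5
grip [ 0.46  -0.361  0.059] [-0.632 -0.902 -0.122] 0.0387 45.0 96.3
up [ 0.46  -0.361  0.279] [ 0.65  -0.441 -2.506] 0.0386 45.0 97.9
over lane [0.466 0.219 0.22 ] [-0.059 -0.36  -2.039] 0.0387 45.0 100.1
('down', True) [0.466 0.219 0.045] [0.74  0.077 3.422] 0.0385 45.0 102.4
off [0.47  0.183 0.159] [-0.001 -0.433  0.437] 0.0618 0.0 104.1
lane 3 n 277 x off -0.0027210451450894835 slope -0.017628706907045537 z 0.06725760024762839
   along -0.055813410627037874 0.05629455936144475
lane 2 n 278 x off -0.0017953002808786982 slope -0.006142615949023325 z 0.06732182067178127
   along -0.05675269429076117 0.056015568116104
lane 1 n 294 x off -2.786473703232615e-05 slope -0.0010594192145544981 z 0.06748866651342986
   along -0.05630544633645345 0.05637795841501741
knob [0.586 0.033 0.091]
pad [ 0.575  0.027 -0.   ] 0.77
pad [0.653 0.246 0.044] 0.43
pad [ 0.762 -0.275 -0.003] 0.39
```

View pics/t8c.png

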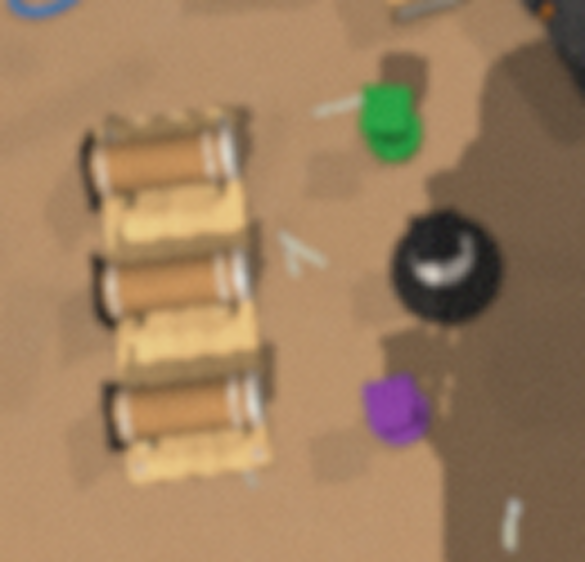

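View pics/s8.png

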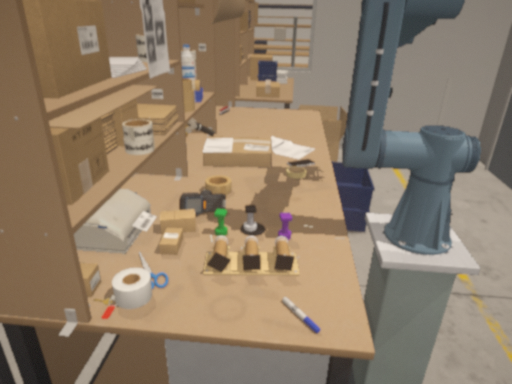

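All three tubes lie in their lanes, at crop px (165,165), (175,285) and (180,410). The tool stands on its pad at (447,265), the arm is clear, and the bystanders have not moved.

```bash
python3 -c "
from station import *
print(close_job())"
```

```text
the job is handed in; nothing more can be done
None
```

I handed the job in at about 105 s of the 210 s allowed: all three caps are pressed home, each tube lies in its own cradle lane within about 3 mm of the lane's middle, and the tool stands on its pad; the hand-in returned no verdict.

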